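# Scrape the chopped chocolate into the board's tray and shut it

## Task

Pull the tray all the way out from under the chopping board by its handle, use the scraper to push all six chunks of chocolate off the open end of the board into the tray without the gripper touching any chocolate, and push the tray fully shut. Leave the scraper standing upright on the cleared board, and do not move the spice jar or the beaker.

Things in the scene. Friction and masses are not known exactly. Their poses are not given: they have to be found in the camera images.
- board: Wooden chopping board on a shallow housing, 174 wide (x), 260 long (y), cutting face 78 above the drainer, firm. Origin: centre of its underside; z up. Rails 9 high, 12 wide, on both long sides and the +y end leave a clear face 150 wide, y = -130 to +118; the -y end is open and a tray slides out there, below the face
- board_top (a point): Centre of the board's cutting face; axes as the board's
- board_edge (a point): Middle of the open -y edge of the cutting face; axes as the board's
- tray (a joint): Travel of the tray, m: 0 fully shut, grows as it slides out along the board's -y, 0.110 at its stop. It moves stiffly (about 2 N) and stays where it is left
- tray_handle (a point): Middle of the bar of the tray's steel bow handle, 46 above the drainer; axes as the board's. The bar is 9 thick, 84 long along x, runs parallel to the wooden tray front and 42 out from its face (clear gap 37); the front's top is 58 above the drainer
- tray_floor (a point): Centre of the floor inside the steel tray, moves with the tray; axes as the board's. Inside: 150 along x, 225 along y, walls 40 high and 2.5 thick. With the tray fully out the 110 next to the front lies open beyond the board's edge, the rest is under the board
- scraper: Hand scraper that stands upright on its two rubber lips: 138 long along its y, 30 thick along its x (lips 26 over both), 74 high; grey plastic, the flat-sided grip on top 23 thick, 92 long, from 32 to 74 above the lips. Origin: middle of its underside, z up
- chunk_0: One of six dark broken chunks of cooking chocolate, about 30x22x18 mm, lying on the board; origin: centre of its underside as it starts
- chunk_1: One of six dark broken chunks of cooking chocolate, about 27x24x17 mm, lying on the board; origin: centre of its underside as it starts
- chunk_2: One of six dark broken chunks of cooking chocolate, about 32x20x16 mm, lying on the board; origin: centre of its underside as it starts
- chunk_3: One of six dark broken chunks of cooking chocolate, about 26x22x18 mm, lying on the board; origin: centre of its underside as it starts
- chunk_4: One of six dark broken chunks of cooking chocolate, about 28x21x16 mm, lying on the board; origin: centre of its underside as it starts
- chunk_5: One of six dark broken chunks of cooking chocolate, about 25x23x19 mm, lying on the board; origin: centre of its underside as it starts
- choc_shaker: Bystander: small spice jar with a yellow cap, 42 across, 96 high, origin under its centre
- beaker: Bystander: translucent plastic beaker, 76 across, 86 high, origin under its centre

How it is judged:
On the way, in this order (a step that is already met when the one before it is completed fails the run):
1. The tray is pulled out nearly all the way, at least 80 mm (value of joint tray above 0.08 m), for 0.2 s.
2. All six chunks lie in the tray (x of chunk_0 in the frame of tray_floor between -0.078 and 0.078 m and y of chunk_0 in the frame of tray_floor between -0.116 and 0.116 m and z of chunk_0 in the frame of tray_floor between -0.006 and 0.042 m and x of chunk_1 in the frame of tray_floor between -0.078 and 0.078 m and y of chunk_1 in the frame of tray_floor between -0.116 and 0.116 m and z of chunk_1 in the frame of tray_floor between -0.006 and 0.042 m and x of chunk_2 in the frame of tray_floor between -0.078 and 0.078 m and y of chunk_2 in the frame of tray_floor between -0.116 and 0.116 m and z of chunk_2 in the frame of tray_floor between -0.006 and 0.042 m and x of chunk_3 in the frame of tray_floor between -0.078 and 0.078 m and y of chunk_3 in the frame of tray_floor between -0.116 and 0.116 m and z of chunk_3 in the frame of tray_floor between -0.006 and 0.042 m and x of chunk_4 in the frame of tray_floor between -0.078 and 0.078 m and y of chunk_4 in the frame of tray_floor between -0.116 and 0.116 m and z of chunk_4 in the frame of tray_floor between -0.006 and 0.042 m and x of chunk_5 in the frame of tray_floor between -0.078 and 0.078 m and y of chunk_5 in the frame of tray_floor between -0.116 and 0.116 m and z of chunk_5 in the frame of tray_floor between -0.006 and 0.042 m), for 0.2 s.
At the end, for the whole second after the job is handed in: All six chunks lie at rest inside the tray (below its rim), the tray is shut to within 5 mm, and the scraper stands still and upright (within 0.12 rad) on its lips on the board's cutting face, between the rails (all of step 2 and value of joint tray below 0.005 m and x of scraper in the frame of board_top between -0.075 and 0.075 m and y of scraper in the frame of board_top between -0.13 and 0.13 m and z of scraper in the frame of board_top between -0.004 and 0.006 m and angle between scraper's own z axis and vertical below 0.12 rad and linear speed of scraper below 0.02 m/s and linear speed of each of chunk_0, chunk_1, chunk_2, chunk_3, chunk_4, chunk_5 below 0.03 m/s); the robot touches nothing.
It fails at once if The gripper or arm touches a chunk of chocolate (contact force between any of the fingers, the arm and chunk_0 above 0.3 N or contact force between any of the fingers, the arm and chunk_1 above 0.3 N or contact force between any of the fingers, the arm and chunk_2 above 0.3 N or contact force between any of the fingers, the arm and chunk_3 above 0.3 N or contact force between any of the fingers, the arm and chunk_4 above 0.3 N or contact force between any of the fingers, the arm and chunk_5 above 0.3 N).
It fails at once if The spice jar or the beaker is moved more than 20 mm or tipped (distance of any of choc_shaker, beaker from where it was at the start of the episode above 0.02 m or angle between any of choc_shaker, beaker's own z axis and vertical above 0.3 rad).
It also fails if it takes over 66 s, if anything falls off the work surface, if the arm or the gripper's body presses on something with over 40 N, if the wrist force passes 120 N, or if a joint passes its speed limit or range.

## Robot

A 7-joint arm with a two-finger parallel gripper is mounted at the origin on a cart in front of the work surface, level with it; the furniture and walls round the work are solid. World frame = base frame: x ahead of the robot, y to its left, z up, the work surface at z = 0. Lengths are in m, angles in rad, forces in N, time in s.
With the tool pointing down it reaches from about 0.425 to 1.025 m from the base axis. Payload 9.4 kg.
Tool frame: the origin (TCP) lies at the centre of the arm's flange, where the gripper is bolted on; the fingertips stand 173 mm ahead of it and the grasp point (between the pads) lies manip.grasp_offset ahead of it (manip.grasp_offset is the distance from the TCP to the grasp point, in m); z points along the fingers, y is the line along which they close (so a half turn about z gives the same grasp; the last joint's range is limited). The gripper opens to 85 mm and grips with 20 to 120 N. Pads are 22 mm wide; open, the fingers measure 114 mm over their backs; the gripper's body (76 mm by 85 mm) begins 54 mm behind the grasp point. The pads swing forward as they close: fully open they stand 13 mm farther back than shut.
Start: joints at [-1.369, 0.599, -0.003, 1.599, 0.002, 0.943, -0.08], TCP at [0.2, 0.697, 0.405] pointing down, gripper open.
Joint ranges: [-2.57, 2.57], [-0.35, 1.97], [-1.29, 1.29], [0.11, 2.56], [-1.05, 4.19], [0.11, 1.86], [-2.63, 2.63]. Speed limits (rad/s): [2.22, 2.22, 3.01, 3.01, 3.14, 3.14, 3.14].

## Interface

Orientations are given as [roll, pitch, yaw] about the fixed x, y, z axes, in that order (R = Rz(yaw) Ry(pitch) Rx(roll)).
In Python, from rig import manip gives the robot as it stands. The module is installed in compiled form; this text tells all that it offers.
- The arm moves only by the tool carry_out, never from a script. Its argument "motion" is a list of rows, each an object with "slide": the shift along the tool's x, y, z as a fraction of full scale, a list of three; "rot": the turn, a rotation vector about the tool's x, y, z as a fraction of full scale, a list of three; "gripper": the closure, from -1 (fully open) to 1 (shut). A call has 1 to 10 rows; each row shifts and turns the commanded pose from where the row before left it, along the tool's axes as they then stand; what a row does not reach is not made up. Full scale, the value 1, is 2 cm for a shift and 0.08 rad for a turn. A row lasts 1/12 s, in which the tool goes at most 41.7 mm and 7.16 degrees, less where a joint would pass 70% of its speed; a pose out of reach is approached as far as the arm can. A call with a number of a shift or a turn outside -1 to 1 is refused whole. A call with a gripper value outside its range is refused whole. The fingers move at their own pace and stop on an object; "squeeze" is the grip in N (left out, the last holds). Time passes only in rows, so rows that do not move let the fingers close. It gives the time, the measured TCP pose, the force, the opening and the grip force at its end, in the units of the state.
- manip.observe(): the state, without advancing time (a new reading comes with each control period).
- manip.get_image(name): name is "scene" or "top" or "wrist"; returns the picture (420x560x3 uint8, red, green, blue); there is no depth.
- manip.camera_model(name): a dict with "camera_matrix" (3x3 intrinsics, pixels), "camera_from_world" (4x4, takes a point from world to camera coordinates). Camera axes: x right, y down, z forward; pixel columns grow to the right and rows downward; lengths in m; the calibration is good to about 2 mm. A picture is of the moment at which its call begins: read the wrist's pose just before it. camera_model takes no time and is no camera call; for the wrist camera it gives the pose at the moment of the call.
- manip.finish_job(): hands the job in; it is judged then, once.
The state is a dict: "t": time; "joint_positions": joint angles; "qd": joint speeds; "joint_torque": joint torques, N m; "ee_pos": TCP position; "orientation": TCP orientation; "wrist_force": force on the tool from outside, world axes, zero at the start; "ft_torque": the same for the moment, N m; "opening": finger opening in m; "finger_force": force on a finger pad.
Only numpy, scipy, OpenCV 4.12 (cv2) and the standard library are available. Lean on these libraries where they do the work, as an engineer would, in place of code of your own. Each camera call takes 0.05 s, during which the arm holds its last target. There are 200 camera calls.

## Working session

There is one attempt and no reset: what is moved stays moved. The work goes in short steps, Python scripts to look and compute and a tool call to move; the robot and the scene stay as the last step left them, time stands still between calls to the robot, and variables do not carry over. Pictures are saved under pics/ and viewed, at most 11 in all, crops included, and the job is handed in when it is done.

Besides the shell and the picture viewer there is one more tool, called after "Emit:" as name(argument=value, ...) on one line, values as JSON. carry_out: Moves the arm, as the interface text tells. Shift numbers are shares of 2 cm and turn numbers shares of 0.08 rad, none past 1 either way. Its arguments: {"type":"object","properties":{"motion":{"type":"array","items":{"type":"object","properties":{"slide":{"type":"array","items":{"type":"number"}},"rot":{"type":"array","items":{"type":"number"}},"gripper":{"type":"number"}}}},"squeeze":{"type":"number"}},"required":["motion"]}

```bash
mkdir -p pics; python3 - <<'E'
from rig import manip
import cv2,numpy as np
s=manip.observe();print(s['t'],s['ee_pos'],s['orientation'],s['opening'],manip.grasp_offset)
for n in("scene","top"):
    cv2.imwrite(f"pics/{n}0.png",manip.get_image(n)[:,:,::-1])
    c=manip.camera_model(n);print(n,np.round(c["camera_matrix"],1).tolist(),np.round(c["camera_from_world"],4).tolist())
E
```

```text
0.0 [0.19942495 0.69682395 0.40381529] [-3.14006258e+00  1.17247063e-04  2.86289737e+00] 0.08549452866836156 0.1547
scene [[510.3, 0.0, 277.6], [0.0, 510.3, 213.7], [0.0, 0.0, 1.0]] [[0.5275, -0.8496, 0.0039, -0.2921], [-0.4752, -0.2989, -0.8276, 0.3079], [0.7043, 0.4347, -0.5613, 0.6504], [0.0, 0.0, 0.0, 1.0]]
top [[390.9, 0.0, 275.6], [0.0, 390.9, 208.1], [0.0, 0.0, 1.0]] [[-0.0259, -0.9996, 0.0078, 0.018], [-0.9966, 0.0252, -0.079, 0.5389], [0.0788, -0.0098, -0.9968, 0.8842], [0.0, 0.0, 0.0, 1.0]]
```

View pics/top0.png

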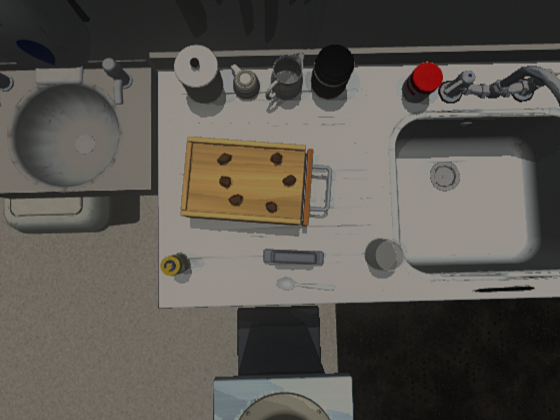

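View pics/scene0.png

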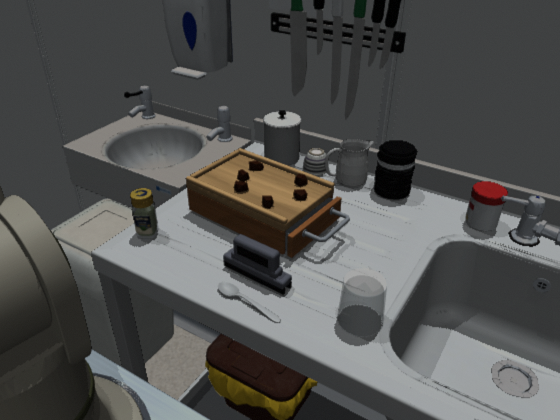

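The top view shows the board at about (185–308, 138–224), with its open end and handle to the right (handle bar near x=327). The scraper lies at (293,257), the beaker at (384,255) and the jar at (174,265). I'll enlarge it for accurate pixels.

```bash
python3 - <<'E'
import cv2
i=cv2.imread("pics/top0.png")[125:275,165:345]
i=cv2.convertScaleAbs(i,alpha=1.6)
i=cv2.resize(i,None,fx=4,fy=4,interpolation=cv2.INTER_CUBIC)[:600]
for k in range(0,180,20):cv2.putText(i,str(165+k),(k*4,10),0,.35,(0,255,0));cv2.line(i,(k*4,0),(k*4,600),(0,255,0),1)
for k in range(0,150,20):cv2.putText(i,str(125+k),(0,k*4+10),0,.35,(0,255,0));cv2.line(i,(0,k*4),(720,k*4),(0,255,0),1)
cv2.imwrite("pics/crop0.png",i)
E
```

```text
(no output)
```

View pics/crop0.png

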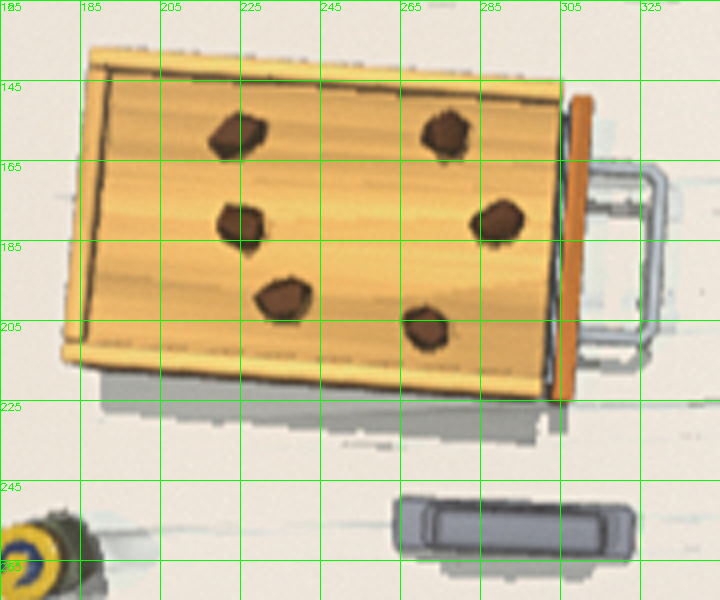

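```bash
cat >h.py <<'E'
import numpy as np,cv2
from rig import manip
def ray(n,uv,z,c=None):
    c=c or manip.camera_model(n);T=np.array(c["camera_from_world"]);K=np.array(c["camera_matrix"])
    R,t=T[:3,:3],T[:3,3];o=-R.T@t;d=R.T@np.linalg.inv(K)@[*uv,1]
    return o+d*(z-o[2])/d[2]
E
python3 - <<'E'
from h import *
p=lambda a,b,z:ray("top",(165+a/4,125+b/4),z)[:2]
C=[p(*q,.087) for q in((92,47),(562,80),(543,400),(62,362))]
TL,TR,BR,BL=C
print("corners",np.round(C,4).tolist())
print("L",np.linalg.norm(TL-TR),np.linalg.norm(BL-BR),"W",np.linalg.norm(TL-BL),np.linalg.norm(TR-BR))
d=(TR-TL)+(BR-BL);yaw=np.arctan2(d[0],-d[1]);print("yaw",yaw,"centre",np.mean(C,0))
w=(TR-BR)+(TL-BL);print("yaw w",np.arctan2(w[1],w[0]))
h=[p(660,185,.046),p(652,330,.046)];print("handle",h)
d=h[0]-h[1];print(np.arctan2(d[1],d[0]), "mid fr ends",p(656,258,.046))
g=[p(432,527,.074),p(606,531,.074)];print("grip",g,np.mean(g,0),np.linalg.norm(g[0]-g[1]))
d=g[0]-g[1];print(np.arctan2(-d[0],d[1]))
b=[p(*q,.02) for q in((395,497),(635,505),(632,560),(393,553))];print("base",np.mean(b,0),np.linalg.norm(b[0]-b[1]));d=b[0]-b[1]+b[3]-b[2];print(np.arctan2(-d[0],d[1]))
for q in ((238,135),(241,227),(284,299),(446,135),(498,222),(427,328)):print("ch",np.round(p(*q,.088),3))
print("beaker",ray("top",(384,255),.05),"jar",ray("top",(172,265),.096))
E
```

```text
corners [[0.6943, 0.1914], [0.67, -0.0637], [0.4962, -0.048], [0.5231, 0.2088]]
L 0.25623871652548214 0.2581802795072005 W 0.1720627723974733 0.17443870882525644
yaw -0.09983154331119366 centre [0.59591317 0.07213416]
yaw w -0.09584634437118691
handle [array([ 0.61795316, -0.1212099 ]), array([ 0.53548711, -0.11364751])]
-0.09144728973786968 mid fr ends [ 0.57628229 -0.11740421]
grip [array([0.42970113, 0.01314495]), array([ 0.42508935, -0.08076074])] [ 0.42739524 -0.0338079 ] 0.094018860735904
-0.049071337070721276
base [ 0.42507029 -0.03379316] 0.13814562601250033
-0.0573387050292533
ch [0.644 0.113]
ch [0.593 0.112]
ch [0.554 0.089]
ch [0.641 0.   ]
ch [ 0.593 -0.027]
ch [0.536 0.013]
beaker [ 0.4260105  -0.23395165  0.05      ] jar [0.41907176 0.22517866 0.096     ]
```

Emit:
carry_out(motion=[{"slide": [0,0,0],"rot": [0,0,-0.76],"gripper": 0.25},{"slide": [0,0,0],"rot": [0,0,-0.76],"gripper": 0.25},{"slide": [0,0,0],"rot": [0,0,-0.76],"gripper": 0.25},{"slide": [-0.58,-1,0],"rot": [0,0,0],"gripper": 0.25},{"slide": [-0.58,-1,0],"rot": [0,0,0],"gripper": 0.25},{"slide": [-0.58,-1,0],"rot": [0,0,0],"gripper": 0.25},{"slide": [-0.58,-1,0],"rot": [0,0,0],"gripper": 0.25},{"slide": [-0.58,-1,0],"rot": [0,0,0],"gripper": 0.25},{"slide": [-0.58,-1,0],"rot": [0,0,0],"gripper": 0.25},{"slide": [-0.58,-1,0],"rot": [0,0,0],"gripper": 0.25}], squeeze=40)

```text
t: 0.93
ee_pos: [0.2672, 0.5486, 0.4043]
orientation: [-3.141, -0.0, 3.045]
wrist_force: [-0.0, -0.3, 0.3]
opening: 0.0323
finger_force: 0.0
```

Emit:
carry_out(motion=[{"slide": [-0.58,-1,0],"rot": [0,0,0],"gripper": 0.25},{"slide": [-0.58,-1,0],"rot": [0,0,0],"gripper": 0.25},{"slide": [-0.58,-1,0],"rot": [0,0,0],"gripper": 0.25},{"slide": [-0.58,-1,0],"rot": [0,0,0],"gripper": 0.25},{"slide": [-0.58,-1,0],"rot": [0,0,0],"gripper": 0.25},{"slide": [-0.58,-1,0],"rot": [0,0,0],"gripper": 0.25},{"slide": [-0.58,-1,0],"rot": [0,0,0],"gripper": 0.25},{"slide": [-0.58,-1,0],"rot": [0,0,0],"gripper": 0.25},{"slide": [-0.58,-1,0],"rot": [0,0,0],"gripper": 0.25},{"slide": [-0.58,-1,0],"rot": [0,0,0],"gripper": 0.25}])

```text
t: 1.77
ee_pos: [0.3633, 0.3385, 0.4045]
orientation: [-3.141, -0.0, 3.045]
wrist_force: [-0.5, -0.5, 1.0]
opening: 0.0323
finger_force: 0.0
```

Emit:
carry_out(motion=[{"slide": [-0.58,-0.98,0],"rot": [0,0,0],"gripper": 0.25},{"slide": [-0.58,-0.98,0],"rot": [0,0,0],"gripper": 0.25},{"slide": [-0.58,-0.98,0],"rot": [0,0,0],"gripper": 0.25},{"slide": [-0.58,-0.98,0],"rot": [0,0,0],"gripper": 0.25},{"slide": [-0.58,-0.98,0],"rot": [0,0,0],"gripper": 0.25},{"slide": [-0.58,-0.98,0],"rot": [0,0,0],"gripper": 0.25},{"slide": [-0.58,-0.98,0],"rot": [0,0,0],"gripper": 0.25},{"slide": [-0.58,-0.98,0],"rot": [0,0,0],"gripper": 0.25},{"slide": [-0.58,-0.98,0],"rot": [0,0,0],"gripper": 0.25},{"slide": [-0.58,-0.98,0],"rot": [0,0,0],"gripper": 0.25}])

```text
t: 2.6
ee_pos: [0.4599, 0.1322, 0.4046]
orientation: [-3.141, -0.0, 3.045]
wrist_force: [0.4, 0.5, -0.0]
opening: 0.0319
finger_force: 0.0
```

Emit:
carry_out(motion=[{"slide": [-0.58,-0.98,0.5],"rot": [0,0,0],"gripper": 0.25},{"slide": [-0.58,-0.98,0.5],"rot": [0,0,0],"gripper": 0.25},{"slide": [-0.58,-0.98,0.5],"rot": [0,0,0],"gripper": 0.25},{"slide": [-0.58,-0.98,0.5],"rot": [0,0,0],"gripper": 0.25},{"slide": [-0.58,-0.98,0.5],"rot": [0,0,0],"gripper": 0.25},{"slide": [-0.58,-0.98,0.5],"rot": [0,0,0],"gripper": 0.25},{"slide": [-0.58,-0.98,0.5],"rot": [0,0,0],"gripper": 0.25},{"slide": [-0.58,-0.98,0.5],"rot": [0,0,0],"gripper": 0.25},{"slide": [-0.58,-0.98,0.5],"rot": [0,0,0],"gripper": 0.25},{"slide": [-0.58,-0.98,0.5],"rot": [0,0,0],"gripper": 0.25}])

```text
t: 3.43
ee_pos: [0.5566, -0.074, 0.3039]
orientation: [-3.142, -0.0, 3.045]
wrist_force: [-0.9, 0.5, 0.0]
opening: 0.0322
finger_force: 0.0
```

Emit:
carry_out(motion=[{"slide": [-0.6,-0.98,0.5],"rot": [0,0,0],"gripper": 0.25},{"slide": [-0.6,-0.98,0.5],"rot": [0,0,0],"gripper": 0.25},{"slide": [0,0,0],"rot": [0,0,0],"gripper": 0.25}])

```text
t: 3.68
ee_pos: [0.5772, -0.1187, 0.2828]
orientation: [-3.139, -0.001, 3.04]
wrist_force: [0.7, 0.2, 0.2]
opening: 0.0321
finger_force: 0.0
```

```bash
python3 - <<'E'
from h import *
s=manip.observe();print(s['joint_positions'],s['ee_pos'])
i=manip.get_image("wrist");cv2.imwrite("pics/w1.png",i[:,:,::-1])
c=manip.camera_model("wrist");np.save("w1.npy",c);print(np.round(c["camera_from_world"],3).tolist(),c["camera_matrix"])
E
```

```text
[ 0.10761464  0.59790158 -0.00243086  2.01648226  0.00695268  0.52802513
  1.56919387] [ 0.57720069 -0.11868946  0.282787  ]
[[0.1, 0.995, -0.002, 0.06], [0.951, -0.095, 0.293, -0.562], [0.292, -0.031, -0.956, 0.091], [0.0, 0.0, 0.0, 1.0]] [[325.78828673   0.         279.07536581]
 [  0.         325.78828673 212.8692122 ]
 [  0.           0.           1.        ]]
```

View pics/w1.png

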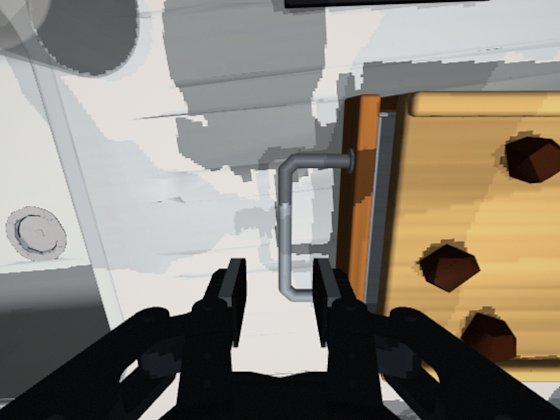

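The wrist view shows the bar between the fingers, around x≈286 and rows 160–295. The finger pads sit at 240 and 318, so I check the bar position.

```bash
python3 - <<'E'
from h import *
c=np.load("w1.npy",allow_pickle=True).item()
for q in((285,180),(286,228),(287,275),(285,160),(287,295)):print(ray("",q,.046,c).round(4))
print("edge corner rail",ray("",(408,97),.087,c).round(4), "edge",ray("",(383,300),.078,c).round(4),ray("",(396,150),.078,c).round(4))
E
```

```text
[ 0.5438 -0.111   0.046 ]
[ 0.5764 -0.1134  0.046 ]
[ 0.6114 -0.116   0.046 ]
[ 0.531  -0.1098  0.046 ]
[ 0.6273 -0.1175  0.046 ]
edge corner rail [ 0.5013 -0.0485  0.087 ] edge [ 0.6171 -0.0585  0.078 ] [ 0.5272 -0.051   0.078 ]
```

Emit:
carry_out(motion=[{"slide": [0,0.15,1],"gripper": 0.25},{"slide": [0,0,1],"gripper": 0.25},{"slide": [0,0,1],"gripper": 0.25},{"slide": [0,0,1],"gripper": 0.25},{"slide": [0,0,0],"gripper": 1},{"slide": [0,0,0],"gripper": 1},{"slide": [0,0,0],"gripper": 1},{"slide": [0,0,0],"gripper": 1},{"slide": [0,0,0],"gripper": 1}], squeeze=50)

```text
invalid input at $.motion[0]: expected keys slide, rot, gripper
```

Emit:
carry_out(motion=[{"slide": [0,0.15,1],"rot": [0,0,0],"gripper": 0.25},{"slide": [0,0,1],"rot": [0,0,0],"gripper": 0.25},{"slide": [0,0,1],"rot": [0,0,0],"gripper": 0.25},{"slide": [0,0,1],"rot": [0,0,0],"gripper": 0.25},{"slide": [0,0,0],"rot": [0,0,0],"gripper": 1},{"slide": [0,0,0],"rot": [0,0,0],"gripper": 1},{"slide": [0,0,0],"rot": [0,0,0],"gripper": 1},{"slide": [0,0,0],"rot": [0,0,0],"gripper": 1},{"slide": [0,0,0],"rot": [0,0,0],"gripper": 1}], squeeze=50)

```text
t: 4.48
ee_pos: [0.576, -0.1107, 0.2046]
orientation: [3.141, -0.002, 3.046]
wrist_force: [-1.9, 1.0, -19.3]
opening: 0.007
finger_force: 48.4
```

Emit:
carry_out(motion=[{"slide": [0,-0.54,0],"rot": [0,0,0],"gripper": 1},{"slide": [0,-0.54,0],"rot": [0,0,0],"gripper": 1},{"slide": [0,-0.54,0],"rot": [0,0,0],"gripper": 1},{"slide": [0,-0.54,0],"rot": [0,0,0],"gripper": 1},{"slide": [0,-0.54,0],"rot": [0,0,0],"gripper": 1},{"slide": [0,-0.54,0],"rot": [0,0,0],"gripper": 1},{"slide": [0,-0.54,0],"rot": [0,0,0],"gripper": 1},{"slide": [0,-0.54,0],"rot": [0,0,0],"gripper": 1},{"slide": [0,-0.54,0],"rot": [0,0,0],"gripper": 1},{"slide": [0,-0.54,0],"rot": [0,0,0],"gripper": 1}])

```text
t: 5.32
ee_pos: [0.5652, -0.2192, 0.2046]
orientation: [3.14, -0.002, 3.044]
wrist_force: [1.1, 62.8, -3.2]
opening: 0.0068
finger_force: 53.4
```

Emit:
carry_out(motion=[{"slide": [0,-0.1,0],"rot": [0,0,0],"gripper": 1},{"slide": [0,0,0],"rot": [0,0,0],"gripper": 1},{"slide": [0,0,0],"rot": [0,0,0],"gripper": 1}])

```text
t: 5.57
ee_pos: [0.5654, -0.2189, 0.2047]
orientation: [3.138, -0.003, 3.047]
wrist_force: [-3.7, 13.5, -11.4]
opening: 0.0069
finger_force: 50.0
```

Emit:
carry_out(motion=[{"slide": [0,0,0],"rot": [0,0,0],"gripper": 0.25},{"slide": [0,0,0],"rot": [0,0,0],"gripper": 0.25},{"slide": [0,0,-0.5],"rot": [0,0,0],"gripper": 0.25},{"slide": [0,0,-1],"rot": [0,0,0],"gripper": 0.25},{"slide": [0,0,-1],"rot": [0,0,0],"gripper": 0.25},{"slide": [0,0,-1],"rot": [0,0,0],"gripper": 0.25},{"slide": [0,0,-1],"rot": [0,0,1],"gripper": -1},{"slide": [0,0,0],"rot": [0,0,1],"gripper": -1},{"slide": [0,0,0],"rot": [0,0,1],"gripper": -1},{"slide": [0,0,0],"rot": [0,0,1],"gripper": -1}])

```text
t: 6.4
ee_pos: [0.5666, -0.2222, 0.2975]
orientation: [3.141, 0.005, 2.72]
wrist_force: [-0.2, 0.0, -0.4]
opening: 0.0783
finger_force: 0.0
```

Emit:
carry_out(motion=[{"slide": [0,0,0],"rot": [0,0,1],"gripper": -1},{"slide": [0,0,0],"rot": [0,0,1],"gripper": -1},{"slide": [0,0,0],"rot": [0,0,1],"gripper": -1},{"slide": [0,0,0],"rot": [0,0,1],"gripper": -1},{"slide": [0,0,0],"rot": [0,0,1],"gripper": -1},{"slide": [0,0,0],"rot": [0,0,1],"gripper": -1},{"slide": [0,0,0],"rot": [0,0,1],"gripper": -1},{"slide": [0,0,0],"rot": [0,0,1],"gripper": -1},{"slide": [0,0,0],"rot": [0,0,1],"gripper": -1},{"slide": [0,0,0],"rot": [0,0,1],"gripper": -1}])

```text
t: 7.23
ee_pos: [0.5667, -0.222, 0.2969]
orientation: [3.138, 0.003, 1.92]
wrist_force: [-0.0, -0.2, -0.5]
opening: 0.0854
finger_force: 0.0
```

Emit:
carry_out(motion=[{"slide": [0,0,0],"rot": [0,0,1],"gripper": -1},{"slide": [0,0,0],"rot": [0,0,1],"gripper": -1},{"slide": [0,0,0],"rot": [0,0,1],"gripper": -1},{"slide": [0,0,0],"rot": [0,0,1],"gripper": -1},{"slide": [0,0,0],"rot": [0,0,1],"gripper": -1},{"slide": [0,0,0],"rot": [0,0,0.1],"gripper": -1}])

```text
t: 7.73
ee_pos: [0.5667, -0.2217, 0.2966]
orientation: [3.138, 0.001, 1.513]
wrist_force: [-0.2, -0.9, 0.1]
opening: 0.0854
finger_force: 0.0
```

Emit:
carry_out(motion=[{"slide": [0.89,-0.74,0],"rot": [0,0,0],"gripper": -1},{"slide": [0.89,-0.74,0],"rot": [0,0,0],"gripper": -1},{"slide": [0.89,-0.74,0],"rot": [0,0,0],"gripper": -1},{"slide": [0.89,-0.74,0],"rot": [0,0,0],"gripper": -1},{"slide": [0.89,-0.74,0],"rot": [0,0,0],"gripper": -1},{"slide": [0.89,-0.74,0],"rot": [0,0,0],"gripper": -1},{"slide": [0.89,-0.74,0],"rot": [0,0,0],"gripper": -1},{"slide": [0.89,-0.74,0],"rot": [0,0,0],"gripper": -1},{"slide": [0.89,-0.74,0],"rot": [0,0,0],"gripper": -1},{"slide": [0.89,-0.74,0],"rot": [0,0,0],"gripper": -1}])

```text
t: 8.57
ee_pos: [0.4279, -0.0348, 0.2958]
orientation: [3.138, -0.001, 1.519]
wrist_force: [1.4, 1.4, 0.4]
opening: 0.0858
finger_force: 0.0
```

```bash
python3 - <<'E'
from h import *
s=manip.observe();print(s['t'],s['joint_positions'],s['ee_pos'],s['orientation'],s['opening'])
c=manip.camera_model("wrist");np.save("w2.npy",c)
i=manip.get_image("wrist");cv2.imwrite("pics/w2.png",i[:,:,::-1])
i=manip.get_image("top");cv2.imwrite("pics/top2.png",i[:,:,::-1])
E
```

```text
8.5667 [-0.3170078   0.47543113  0.37287535  2.37586541 -0.50061435  0.35595076
  0.43924006] [ 0.42786634 -0.03483816  0.29580083] [ 3.13828274e+00 -6.34488907e-04  1.51906337e+00] 0.0858444354712298
```

View pics/w2.png

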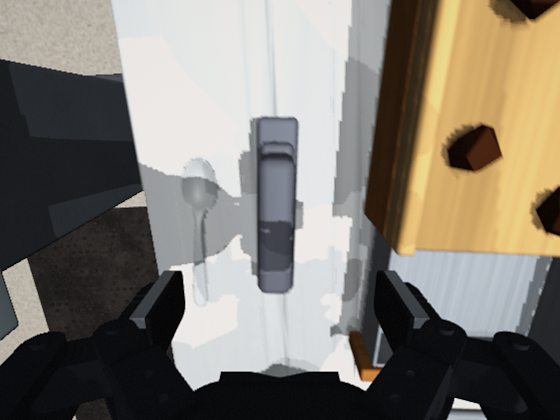

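```bash
python3 - <<'E'
from h import *
c=np.load("w2.npy",allow_pickle=True).item()
for q in((277,152),(277,288)):print(ray("",q,.074,c).round(4))
for q in((277,118),(275,293)):print(ray("",q,.02,c).round(4))
E
```

```text
[0.431  0.0172 0.074 ]
[ 0.4262 -0.0714  0.074 ]
[0.4318 0.0353 0.02  ]
[ 0.4224 -0.1074  0.02  ]
```

Emit:
carry_out(motion=[{"slide": [0,-0.05,0],"rot": [0,0,0],"gripper": -0.3},{"slide": [0,0,0.5],"rot": [0,0,0],"gripper": -0.3},{"slide": [0,0,1],"rot": [0,0,0],"gripper": -0.3},{"slide": [0,0,1],"rot": [0,0,0],"gripper": -0.3},{"slide": [0,0,1],"rot": [0,0,0],"gripper": -0.3},{"slide": [0,0,0.8],"rot": [0,0,0],"gripper": -0.3},{"slide": [0,0,0],"rot": [0,0,0],"gripper": -0.3}])

```text
t: 9.25
ee_pos: [0.4275, -0.0359, 0.2071]
orientation: [-3.138, -0.002, 1.516]
wrist_force: [-0.3, 0.1, 0.1]
opening: 0.0556
finger_force: 0.0
```

Emit:
carry_out(motion=[{"slide": [0,0,-0.1],"rot": [0,0,0],"gripper": 1},{"slide": [0,0,0],"rot": [0,0,0],"gripper": 1},{"slide": [0,0,0],"rot": [0,0,0],"gripper": 1},{"slide": [0,0,0],"rot": [0,0,0],"gripper": 1},{"slide": [0,0,0],"rot": [0,0,0],"gripper": 1},{"slide": [0,0,0],"rot": [0,0,0],"gripper": 1}], squeeze=70)

```text
t: 9.75
ee_pos: [0.4277, -0.0354, 0.212]
orientation: [3.138, 0.001, 1.517]
wrist_force: [0.8, -2.7, 8.1]
opening: 0.0219
finger_force: 69.1
```

Emit:
carry_out(motion=[{"slide": [0,0,-0.5],"rot": [0,0,0],"gripper": 1},{"slide": [0,0,-1],"rot": [0,0,0],"gripper": 1},{"slide": [0,0,-1],"rot": [0,0,0],"gripper": 1},{"slide": [0,0,-1],"rot": [0,0,0],"gripper": 1},{"slide": [0,0,-1],"rot": [0,0,0],"gripper": 1},{"slide": [0,0,-1],"rot": [0,0,0],"gripper": 1},{"slide": [0,0,-0.8],"rot": [0,0,0],"gripper": 1}])

```text
t: 10.33
ee_pos: [0.4268, -0.0349, 0.3387]
orientation: [3.14, -0.0, 1.518]
wrist_force: [1.1, 0.6, -2.4]
opening: 0.0221
finger_force: 68.7
```

Emit:
carry_out(motion=[{"slide": [1,0.83,0],"rot": [0,0,0],"gripper": 1},{"slide": [1,0.83,0],"rot": [0,0,0],"gripper": 1},{"slide": [1,0.83,0],"rot": [0,0,0],"gripper": 1},{"slide": [1,0.83,0],"rot": [0,0,0],"gripper": 1},{"slide": [1,0.83,0],"rot": [0,0,0],"gripper": 1},{"slide": [1,0.83,0],"rot": [0,0,0],"gripper": 1},{"slide": [1,0.83,0],"rot": [0,0,0],"gripper": 1},{"slide": [1,0.83,0],"rot": [0,0,0],"gripper": 1},{"slide": [1,0.83,0],"rot": [0,0,0],"gripper": 1},{"slide": [1,0.83,0],"rot": [0,0,0],"gripper": 1}])

```text
t: 11.17
ee_pos: [0.6038, 0.1571, 0.3374]
orientation: [3.141, 0.0, 1.518]
wrist_force: [0.8, -0.5, -2.1]
opening: 0.0222
finger_force: 68.7
```

Emit:
carry_out(motion=[{"slide": [0,0,0],"rot": [0,0,-1],"gripper": 1},{"slide": [0,0,0],"rot": [0,0,-1],"gripper": 1},{"slide": [0,0,0],"rot": [0,0,-1],"gripper": 1},{"slide": [0,0,0],"rot": [0,0,-1],"gripper": 1},{"slide": [0,0,0],"rot": [0,0,-1],"gripper": 1},{"slide": [0,0,0],"rot": [0,0,-1],"gripper": 1},{"slide": [0,0,0],"rot": [0,0,-1],"gripper": 1},{"slide": [0,0,0],"rot": [0,0,-1],"gripper": 1},{"slide": [0,0,0],"rot": [0,0,-1],"gripper": 1},{"slide": [0,0,0],"rot": [0,0,-1],"gripper": 1}])

```text
t: 12.0
ee_pos: [0.6031, 0.156, 0.3374]
orientation: [-3.142, 0.001, 2.322]
wrist_force: [-0.3, 0.4, -1.3]
opening: 0.0223
finger_force: 69.0
```

Emit:
carry_out(motion=[{"slide": [0,0,0],"rot": [0,0,-1],"gripper": 1},{"slide": [0,0,0],"rot": [0,0,-1],"gripper": 1},{"slide": [0,0,0],"rot": [0,0,-1],"gripper": 1},{"slide": [0,0,0],"rot": [0,0,-1],"gripper": 1},{"slide": [0,0,0],"rot": [0,0,-1],"gripper": 1},{"slide": [0,0,0],"rot": [0,0,-1],"gripper": 1},{"slide": [0,0,0],"rot": [0,0,-1],"gripper": 1},{"slide": [0,0,0],"rot": [0,0,-1],"gripper": 1},{"slide": [0,0,0],"rot": [0,0,-1],"gripper": 1},{"slide": [0,0,0],"rot": [0,0,-0.1],"gripper": 1}])

```text
t: 12.83
ee_pos: [0.6032, 0.1558, 0.3374]
orientation: [-3.141, 0.001, 3.049]
wrist_force: [-0.5, 0.1, -2.1]
opening: 0.0222
finger_force: 68.9
```

```bash
python3 - <<'E'
from h import *
s=manip.observe();print(s['t'],s['joint_positions'],s['ee_pos'],s['orientation'],s['opening'],s['wrist_force'])
c=manip.camera_model("wrist");np.save("w3.npy",c)
i=manip.get_image("wrist");cv2.imwrite("pics/w3.png",i[:,:,::-1])
E
```

```text
12.8333 [-0.44973964  0.55974843  0.15777023  1.90977413 -0.13197699  0.68154676
  1.26539612] [0.60317914 0.15578056 0.33739938] [-3.14127125e+00  5.73862272e-04  3.04923072e+00] 0.022210184704919624 [-0.54329992  0.07096397 -2.0900637 ]
```

View pics/w3.png

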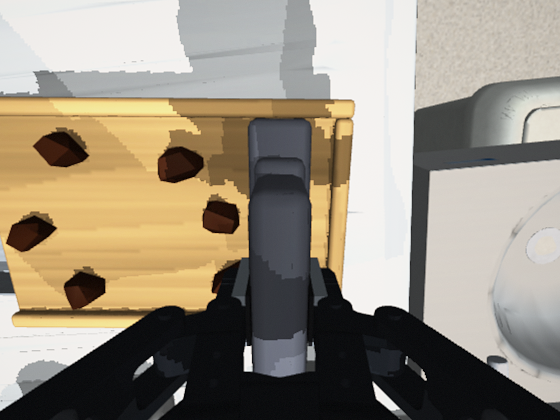

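```bash
python3 - <<'E'
from h import *
c=np.load("w3.npy",allow_pickle=True).item();s=manip.observe()
ps=-.0968;X=np.array([np.cos(ps),np.sin(ps)]);Y=np.array([-X[1],X[0]]);C=np.array([.5959,.0721])
L=lambda p:(np.array([(p[:2]-C)@X,(p[:2]-C)@Y])).round(4)
print("tcp",L(s['ee_pos']))
for n,q,z in(("outer -x rail top",(60,98),.087),("same",(330,100),.087),("inner -x",(60,115),.087),("inner",(180,116),.087),("end outer",(355,108),.087),("end outer lo",(344,285),.087),("end inner",(334,125),.087),("end inner lo",(330,240),.087),("+x outer?",(40,327),.087),("+x inner",(40,312),.087),("scr end",(280,118),.15),("w2 corner",0,0)):
    if n[:2]=="w2":c=np.load("w2.npy",allow_pickle=True).item();q,z=(403,252),.087
    print(n,L(ray("",q,z,c)))
E
```

```text
tcp [-0.0008  0.0839]
outer -x rail top [-0.0831 -0.057 ]
same [-0.0827  0.1146]
inner -x [-0.0728 -0.059 ]
inner [-0.0725  0.0184]
end outer [-0.0779  0.1308]
end outer lo [0.0494 0.1319]
end inner [-0.0674  0.118 ]
end inner lo [0.0129 0.1194]
+x outer? [ 0.0879 -0.1059]
+x inner [ 0.0742 -0.103 ]
scr end [-0.0726  0.0828]
w2 corner [-0.0816 -0.1243]
```

Emit:
carry_out(motion=[{"slide": [-0.15,0,0.5],"rot": [0,0,0.05],"gripper": 1},{"slide": [0,0,0.8],"rot": [0,0,0],"gripper": 1},{"slide": [0,0,0.6],"rot": [0,0,0],"gripper": 1},{"slide": [0,0,0.3],"rot": [0,0,0],"gripper": 1},{"slide": [0,0,0.1],"rot": [0,0,0],"gripper": 1},{"slide": [0,0,0],"rot": [0,0,0],"gripper": 1},{"slide": [0,0,0],"rot": [0,0,0],"gripper": 1}])

```text
t: 13.47
ee_pos: [0.6065, 0.1555, 0.2905]
orientation: [-3.141, -0.0, 3.04]
wrist_force: [-0.1, 0.2, -2.3]
opening: 0.0223
finger_force: 69.1
```

Emit:
carry_out(motion=[{"slide": [0,0,0.05],"rot": [0,0,-0.05],"gripper": 1},{"slide": [0,0,0.05],"rot": [0,0,0],"gripper": 1},{"slide": [0,0,0],"rot": [0,0,0],"gripper": 1}])

```text
t: 13.72
ee_pos: [0.6066, 0.1556, 0.29]
orientation: [3.141, 0.0, 3.045]
wrist_force: [-4.1, -0.4, 11.8]
opening: 0.0222
finger_force: 70.9
```

Emit:
carry_out(motion=[{"slide": [0,0,-0.06],"rot": [0,0,0],"gripper": 1},{"slide": [0,-0.3,0],"rot": [0,0,0],"gripper": 1},{"slide": [0,-0.4,0],"rot": [0,0,0],"gripper": 1},{"slide": [0,-0.4,0],"rot": [0,0,0],"gripper": 1},{"slide": [0,-0.4,0],"rot": [0,0,0],"gripper": 1},{"slide": [0,-0.4,0],"rot": [0,0,0],"gripper": 1}])

```text
t: 14.22
ee_pos: [0.6028, 0.1165, 0.29]
orientation: [-3.141, -0.0, 3.045]
wrist_force: [-0.4, 1.0, 1.1]
opening: 0.0219
finger_force: 69.7
```

Emit:
carry_out(motion=[{"slide": [0,-0.4,0],"rot": [0,0,0],"gripper": 1},{"slide": [0,-0.4,0],"rot": [0,0,0],"gripper": 1},{"slide": [0,-0.4,0],"rot": [0,0,0],"gripper": 1},{"slide": [0,-0.4,0],"rot": [0,0,0],"gripper": 1},{"slide": [0,-0.4,0],"rot": [0,0,0],"gripper": 1},{"slide": [0,-0.4,0],"rot": [0,0,0],"gripper": 1},{"slide": [0,-0.4,0],"rot": [0,0,0],"gripper": 1},{"slide": [0,-0.4,0],"rot": [0,0,0],"gripper": 1},{"slide": [0,-0.4,0],"rot": [0,0,0],"gripper": 1}])

```text
t: 14.97
ee_pos: [0.5958, 0.0453, 0.29]
orientation: [3.142, -0.0, 3.045]
wrist_force: [0.1, 0.4, 1.1]
opening: 0.0221
finger_force: 69.7
```

Emit:
carry_out(motion=[{"slide": [0,-0.4,0],"rot": [0,0,0],"gripper": 1},{"slide": [0,-0.4,0],"rot": [0,0,0],"gripper": 1},{"slide": [0,-0.4,0],"rot": [0,0,0],"gripper": 1},{"slide": [0,-0.4,0],"rot": [0,0,0],"gripper": 1},{"slide": [0,-0.4,0],"rot": [0,0,0],"gripper": 1},{"slide": [0,-0.4,0],"rot": [0,0,0],"gripper": 1}])

```text
t: 15.47
ee_pos: [0.5912, -0.0025, 0.29]
orientation: [3.142, -0.0, 3.045]
wrist_force: [0.6, 1.9, 0.6]
opening: 0.0223
finger_force: 69.7
```

```bash
python3 - <<'E'
from h import *
i=manip.get_image("wrist")[:,:,::-1];j=manip.get_image("top")[:,:,::-1]
j=cv2.resize(j[120:275,165:365],(560,434));cv2.imwrite("pics/w4.png",cv2.resize(np.vstack([i,j]),None,fx=.7,fy=.7))
E
```

```text
(no output)
```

View pics/w4.png

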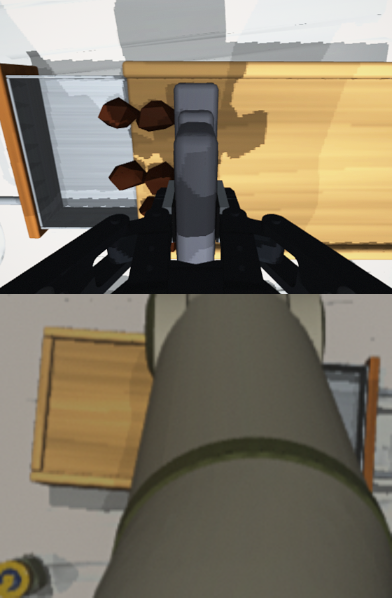

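Emit:
carry_out(motion=[{"slide": [0,-0.4,0],"rot": [0,0,0],"gripper": 1},{"slide": [0,-0.4,0],"rot": [0,0,0],"gripper": 1},{"slide": [0,-0.4,0],"rot": [0,0,0],"gripper": 1},{"slide": [0,-0.4,0],"rot": [0,0,0],"gripper": 1},{"slide": [0,-0.4,0],"rot": [0,0,0],"gripper": 1},{"slide": [0,-0.4,0],"rot": [0,0,0],"gripper": 1},{"slide": [0,-0.4,0],"rot": [0,0,0],"gripper": 1},{"slide": [0,-0.4,0],"rot": [0,0,0],"gripper": 1},{"slide": [0,-0.4,-0.02],"rot": [0,0,0],"gripper": 1},{"slide": [0,0,0],"rot": [0,0,0],"gripper": 1}])

```text
t: 16.4
ee_pos: [0.5839, -0.0759, 0.2903]
orientation: [-3.14, -0.001, 3.043]
wrist_force: [-0.1, -0.5, -1.7]
opening: 0.0224
finger_force: 69.2
```

```bash
python3 - <<'E'
from h import *
i=manip.get_image("wrist")[:,:,::-1];j=manip.get_image("scene")[:,:,::-1]
cv2.imwrite("pics/w5.png",cv2.resize(np.vstack([i,j]),None,fx=.71,fy=.71))
E
```

```text
(no output)
```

View pics/w5.png

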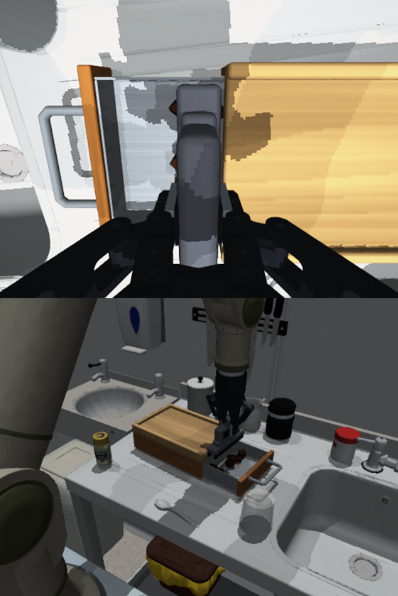

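Emit:
carry_out(motion=[{"slide": [0,0,-0.3],"rot": [0,0,0],"gripper": 1},{"slide": [0,0.3,-0.3],"rot": [0,0,0],"gripper": 1},{"slide": [0,1,0],"rot": [0,0,0],"gripper": 1},{"slide": [0,1,0],"rot": [0,0,0],"gripper": 1},{"slide": [0,1,0],"rot": [0,0,0],"gripper": 1},{"slide": [0,1,0],"rot": [0,0,0],"gripper": 1},{"slide": [0,1,0],"rot": [0,0,0],"gripper": 1},{"slide": [0,1,0],"rot": [0,0,0],"gripper": 1},{"slide": [0,0.9,0.3],"rot": [0,0,0],"gripper": 1},{"slide": [0,0,0.2],"rot": [0,0,0],"gripper": 1}])

```text
t: 17.33
ee_pos: [0.5984, 0.0757, 0.2928]
orientation: [3.139, 0.001, 3.052]
wrist_force: [-0.8, 1.2, -2.1]
opening: 0.022
finger_force: 69.3
```

```bash
python3 - <<'E'
from h import *
s=manip.observe();print(s['ee_pos'],s['wrist_force'])
i=manip.get_image("wrist")[:,:,::-1]
cv2.imwrite("pics/w6.png",i)
E
```

```text
[0.59840231 0.07568627 0.29283767] [-0.84700291  1.21759703 -2.13887425]
```

View pics/w6.png

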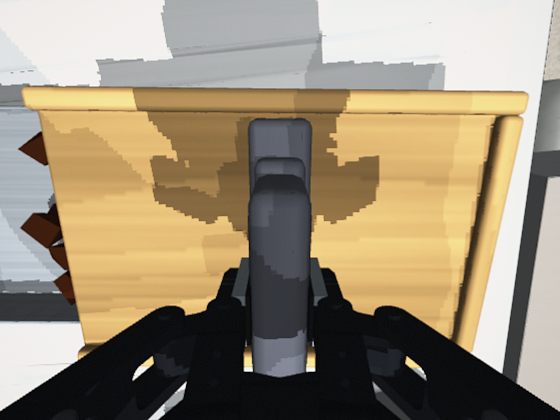

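Emit:
carry_out(motion=[{"slide": [0,0,0.1],"rot": [0,0,-0.05],"gripper": 1},{"slide": [0,0,0.05],"rot": [0,0,0],"gripper": 1},{"slide": [0,0,0],"rot": [0,0,0],"gripper": 1}], squeeze=30)

```text
t: 17.63
ee_pos: [0.5982, 0.0695, 0.29]
orientation: [3.141, 0.0, 3.048]
wrist_force: [-0.2, 0.6, 1.1]
opening: 0.0221
finger_force: 69.5
```

Emit:
carry_out(motion=[{"slide": [0,0,0],"rot": [0,0,0],"gripper": 0.4},{"slide": [0,0,0],"rot": [0,0,0],"gripper": 0},{"slide": [0,0,0],"rot": [0,0,0],"gripper": -0.3},{"slide": [0,0,0],"rot": [0,0,0],"gripper": -0.3},{"slide": [0,0,-0.4],"rot": [0,0,0],"gripper": -0.3},{"slide": [0,0,-1],"rot": [0,0,0],"gripper": -0.3},{"slide": [0,0,-1],"rot": [0,0,0],"gripper": -0.3},{"slide": [0,0,-1],"rot": [0,0,0],"gripper": -0.3},{"slide": [0,0,0],"rot": [0,0,0],"gripper": -0.3}])

```text
t: 18.38
ee_pos: [0.5992, 0.0697, 0.3615]
orientation: [3.14, 0.005, 3.049]
wrist_force: [-0.1, 0.8, 0.2]
opening: 0.0553
finger_force: 0.0
```

Emit:
carry_out(motion=[{"slide": [0.02,-0.97,0],"rot": [0,0,0],"gripper": 0.25},{"slide": [0.02,-0.97,0],"rot": [0,0,0],"gripper": 0.25},{"slide": [0.02,-0.97,0],"rot": [0,0,0],"gripper": 0.25},{"slide": [0.02,-0.97,0],"rot": [0,0,0],"gripper": 0.25},{"slide": [0.02,-0.97,0],"rot": [0,0,0],"gripper": 0.25},{"slide": [0.02,-0.97,0],"rot": [0,0,0],"gripper": 0.25},{"slide": [0.02,-0.97,0],"rot": [0,0,0],"gripper": 0.25},{"slide": [0.02,-0.97,0],"rot": [0,0,0],"gripper": 0.25},{"slide": [0.02,-0.97,0.5],"rot": [0,0,0],"gripper": 0.25},{"slide": [0.02,-0.97,0.5],"rot": [0,0,0],"gripper": 0.25}])

```text
t: 19.22
ee_pos: [0.5763, -0.1239, 0.3377]
orientation: [-3.142, 0.001, 3.049]
wrist_force: [-0.5, 0.5, -0.0]
opening: 0.0319
finger_force: 0.0
```

Emit:
carry_out(motion=[{"slide": [0.02,-0.97,0.5],"rot": [0,0,0],"gripper": 0.25},{"slide": [0.02,-0.97,0.5],"rot": [0,0,0],"gripper": 0.25},{"slide": [0.02,-0.97,0.5],"rot": [0,0,0],"gripper": 0.25},{"slide": [0.02,-0.97,0.5],"rot": [0,0,0],"gripper": 0.25},{"slide": [0.02,-0.97,0.5],"rot": [0,0,0],"gripper": 0.25},{"slide": [0,0,0],"rot": [0,0,0],"gripper": 0.25}])

```text
t: 19.72
ee_pos: [0.5639, -0.2235, 0.2858]
orientation: [-3.14, -0.003, 3.044]
wrist_force: [-0.9, -0.4, -0.7]
opening: 0.0321
finger_force: 0.0
```

```bash
python3 - <<'E'
from h import *
c=manip.camera_model("wrist");np.save("w7.npy",c)
i=manip.get_image("wrist")[:,:,::-1]
cv2.imwrite("pics/w7.png",i)
E
```

```text
(no output)
```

View pics/w7.png

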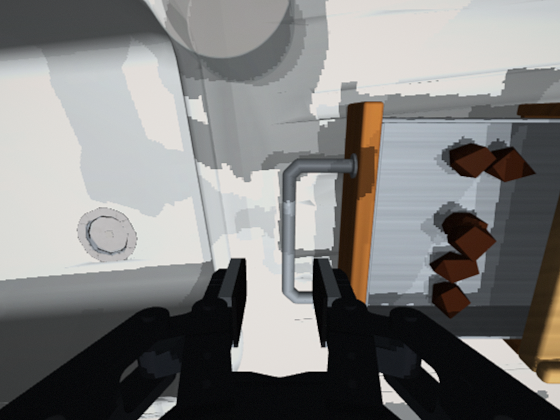

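The tray holds all six chunks, at about (468,160), (510,163), (463,225), (473,240), (455,265) and (450,300). The bar at x≈289 is between the fingers. I'll grip it and push.

Emit:
carry_out(motion=[{"slide": [0,0.23,1],"rot": [0,0,0],"gripper": 0.25},{"slide": [0,0,1],"rot": [0,0,0],"gripper": 0.25},{"slide": [0,0,1],"rot": [0,0,0],"gripper": 0.25},{"slide": [0,0,0.95],"rot": [0,0,0],"gripper": 0.25},{"slide": [0,0,0],"rot": [0,0,0],"gripper": 1},{"slide": [0,0,0],"rot": [0,0,0],"gripper": 1},{"slide": [0,0,0],"rot": [0,0,0],"gripper": 1},{"slide": [0,0,0],"rot": [0,0,0],"gripper": 1},{"slide": [0,0,0],"rot": [0,0,0],"gripper": 1}], squeeze=50)

```text
t: 20.52
ee_pos: [0.5656, -0.2142, 0.2085]
orientation: [3.141, -0.001, 3.05]
wrist_force: [-0.2, 1.1, -15.8]
opening: 0.0068
finger_force: 48.5
```

Emit:
carry_out(motion=[{"slide": [0,0.2,0],"rot": [0,0,0],"gripper": 1},{"slide": [0,0.4,0],"rot": [0,0,0],"gripper": 1},{"slide": [0,0.4,0],"rot": [0,0,0],"gripper": 1},{"slide": [0,0.4,0],"rot": [0,0,0],"gripper": 1},{"slide": [0,0.4,0],"rot": [0,0,0],"gripper": 1},{"slide": [0,0.4,0],"rot": [0,0,0],"gripper": 1},{"slide": [0,0.4,0],"rot": [0,0,0],"gripper": 1}])

```text
t: 21.1
ee_pos: [0.5707, -0.1618, 0.2085]
orientation: [3.142, -0.0, 3.05]
wrist_force: [0.4, -1.8, -16.8]
opening: 0.0068
finger_force: 48.6
```

Emit:
carry_out(motion=[{"slide": [0,0.4,0],"rot": [0,0,0],"gripper": 1},{"slide": [0,0.4,0],"rot": [0,0,0],"gripper": 1},{"slide": [0,0.4,0],"rot": [0,0,0],"gripper": 1},{"slide": [0,0.4,0],"rot": [0,0,0],"gripper": 1},{"slide": [0,0.4,0],"rot": [0,0,0],"gripper": 1},{"slide": [0,0.3,0],"rot": [0,0,0],"gripper": 1},{"slide": [0,0.2,0],"rot": [0,0,0],"gripper": 1},{"slide": [0,0.1,0],"rot": [0,0,0],"gripper": 1},{"slide": [0,0,0],"rot": [0,0,0],"gripper": 1}])

```text
t: 21.85
ee_pos: [0.5758, -0.1103, 0.2085]
orientation: [3.141, 0.0, 3.05]
wrist_force: [1.6, 0.9, -17.1]
opening: 0.0066
finger_force: 48.7
```

Emit:
carry_out(motion=[{"slide": [0,0.1,0],"rot": [0,0,0],"gripper": 1},{"slide": [0,0.1,0],"rot": [0,0,0],"gripper": 1},{"slide": [0,0,0],"rot": [0,0,0],"gripper": 1}])

```text
t: 22.1
ee_pos: [0.5759, -0.1083, 0.2085]
orientation: [-3.14, 0.001, 3.048]
wrist_force: [2.8, -3.4, -17.2]
opening: 0.0069
finger_force: 48.7
```

Emit:
carry_out(motion=[{"slide": [0,0.1,0],"rot": [0,0,0],"gripper": 1},{"slide": [0,0.1,0],"rot": [0,0,0],"gripper": 1},{"slide": [0,0,0],"rot": [0,0,0],"gripper": 1}])

```text
t: 22.35
ee_pos: [0.5759, -0.1075, 0.2085]
orientation: [-3.137, 0.001, 3.045]
wrist_force: [2.0, -15.5, -18.9]
opening: 0.0067
finger_force: 48.8
```

Force is rising, so the tray is against its stop and shut. I'll release, lift and check.

Emit:
carry_out(motion=[{"slide": [0,0,0],"rot": [0,0,0],"gripper": 0.25},{"slide": [0,0,0],"rot": [0,0,0],"gripper": 0.25},{"slide": [0,0,0],"rot": [0,0,0],"gripper": 0.25},{"slide": [0,-0.15,-0.5],"rot": [0,0,0],"gripper": 0.25},{"slide": [0,0,-1],"rot": [0,0,0],"gripper": 0.25},{"slide": [0,0,-1],"rot": [0,0,0],"gripper": 0.25},{"slide": [0,0,-1],"rot": [0,0,0],"gripper": 0.25},{"slide": [0,-1,-1],"rot": [0,0,0],"gripper": 0.25},{"slide": [0,-1,-1],"rot": [0,0,0],"gripper": 0.25},{"slide": [0,0,0],"rot": [0,0,0],"gripper": 0.25}])

```text
t: 23.18
ee_pos: [0.5723, -0.1501, 0.3235]
orientation: [-3.139, 0.007, 3.045]
wrist_force: [0.7, -0.3, -0.3]
opening: 0.0317
finger_force: 0.0
```

```bash
python3 - <<'E'
from h import *
s=manip.observe();print(s['ee_pos'],s['wrist_force'],s['qd'].round(3) if hasattr(s['qd'],'round') else s['qd'])
i=manip.get_image("wrist")[:,:,::-1];j=manip.get_image("scene")[:,:,::-1]
cv2.imwrite("pics/w8.png",cv2.resize(np.vstack([i,j]),None,fx=.71,fy=.71))
E
```

```text
[ 0.57230973 -0.1500944   0.32354671] [ 0.6915763  -0.27363962 -0.32926388] [-0.025  0.043 -0.04   0.037 -0.025 -0.066 -0.038]
```

View pics/w8.png

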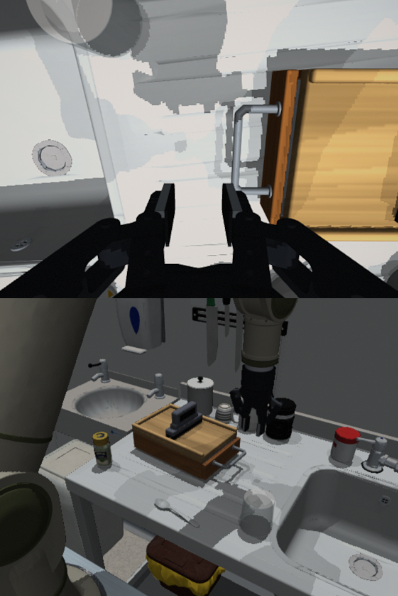

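The tray is shut, the scraper stands upright on the cleared board, and the bystanders haven't moved.

```bash
python3 -c "
from rig import manip
print(manip.finish_job())"
```

```text
the job is handed in; nothing more can be done
None
```

The job is handed in at about 23 s of the 66 s allowed: six chunks were seen in the tray before it was pushed to its stop, the scraper stands upright on the cleared board, and the jar and beaker look unmoved; no verdict was returned.

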